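Close the damp tub over a fresh bowl without a slam

TASK

The damp tub's lid stands open over a freshly made bowl. Tip the lid over past upright until it drops by itself; catch it from underneath on a finger and stop it partway down, well before it reaches the rim, then lower it fully shut gently, without a slam. Do not grip the lid at any time, only touch it, and leave the bowl and the other things on the bench where they are.

Things in the scene. Friction and masses are not known exactly. Their poses are not given: they have to be found in the camera images.
- tub: Beige plastic tub fixed to the bench, 170 mm (its x) by 240 mm (its y) by 110 mm high, walls 5 mm, open on top. Origin: centre of its underside, on the bench. Its x axis points to the robot's left (world +y, give or take 0.4 rad), z up. The lid is hinged along its left top rim (85 mm along its +x, 110 mm up) and shuts to the robot's right.
- lid (a joint): Lid angle: 0 shut on the rim, 1.57 upright, 1.8 at its back stop. Starts at 1.58 to 1.69. Damped, slightly stiff hinge: the lid stays where it is left between 1.45 and 1.69; once below about 1.35 it falls by itself, slowly at first, then at 0.4 to 0.7 rad/s (several seconds in all), and slams on the rim if not caught. About 0.4 kg.
- lip_edge (a point): Middle of the free edge of the lid's lip, on its underside, 205 mm from the hinge. The lip is 120 mm wide, 9 mm thick (5 mm in its outer 6 mm, stepped above and below), blue, and when shut juts 35 mm beyond the tub's right wall. Axes turn with the lid: x from this edge to the hinge, y along the hinge, z out of the upper face (up when shut, to the left when open).
- lid_hinge (a point): Middle of the hinge line at the tub's left top rim, 110 mm above the bench, in the plane of the lid's underside; axes as for lip_edge. The lid is a beige plate 178 mm from the hinge, 250 mm wide, 10 mm thick (a 2 mm look-only panel on top), with the lip on the middle of the side opposite the hinge.
- bowl: Unfired clay bowl, loose, standing in the tub: 90 mm across the rim, 55 mm high; origin under its centre. To be left alone.
- glaze_jar: Bystander: clear jar with a blue label and white cap, 68 mm across, 90 mm high, behind the hinge side of the tub; origin under its centre.
- mug: Bystander: blue mug, 76 mm across, 85 mm high, behind the hinge side of the tub; origin under its centre.
- brush: Bystander: brush lying on the bench; origin near its middle, on the bench.
- spatula: Bystander: spatula lying on the bench; origin near its middle, on the bench.
- post: Bystander: upright clay-coloured kiln post, 40 mm across, 75 mm high; origin under its centre.
- clay_block: Bystander: grey-brown block of clay 110 by 80 by 60 mm; origin under its centre.

How it is judged:
By the outcome, as a careful person would: the job done as asked, in the order asked, and still so for the second after the job is handed in, with the robot touching nothing.
It also fails if it takes over 59 s, if anything falls off the work surface, if the arm or the gripper's body presses on something with over 40 N, if the wrist force passes 120 N, or if a joint passes its speed limit or range.

ROBOT

A 7-joint arm with a two-finger parallel gripper is mounted at the origin on the work surface. World frame = base frame: x ahead of the robot, y to its left, z up, the work surface at z = 0. Lengths are in mm, angles in rad, forces in N, time in s.
With the tool pointing down it reaches from about 400 to 875 mm from the base axis. Payload 4.4 kg.
Tool frame: the origin (TCP) lies at the very end of the fingers, on their centre line; the grasp point (between the pads) lies 19 mm behind it; z points along the fingers, y is the line along which they close (so a half turn about z gives the same grasp; the last joint's range is limited). The gripper opens to 85 mm and grips with 20 to 120 N. Pads are 22 mm wide; open, the fingers measure 114 mm over their backs; the gripper's body (76 mm by 85 mm) begins 54 mm behind the grasp point. The pads swing forward as they close: fully open they stand 13 mm farther back than shut.
Start: joints at [1.063, 0.628, 0.038, 1.517, -0.027, 0.996, -0.02], TCP at [277.948, -587.591, 199.713] pointing down, gripper open.
Joint ranges: [-3.06, 3.06], [-0.37, 2.12], [-1.25, 1.32], [0.18, 2.47], [-1.1, 4.24], [0.23, 1.98], [-2.94, 2.94]. Speed limits (rad/s): [2.57, 2.57, 3.14, 3.14, 3.14, 3.14, 3.14].

INTERFACE

Orientations are given as [roll, pitch, yaw] about the fixed x, y, z axes, in that order (R = Rz(yaw) Ry(pitch) Rx(roll)).
In Python, from cell import read_state, get_image, camera_params, finish_job gives the robot as it stands.
- The arm moves only by the tool arm_command, never from a script. Its argument "deltas" is a list of rows, each an object of numbers: "dx", "dy", "dz": the shift along the world's x, y, z in m; "yaw": the turn about the world's z in degrees; "jaw": the opening, from 0 (shut) to 1 (fully open). A call has 1 to 20 rows; each row is the pose to reach, as a shift and turn from the pose commanded when the call began; what a row does not reach only later rows make up. A row lasts 1/10 s, in which the tool goes at most 50 mm and 8.59 degrees, less where a joint would pass 70% of its speed; a pose out of reach is approached as far as the arm can. A call with a gripper value outside its range is refused whole. The fingers move at their own pace and stop on an object; the grip force is fixed at half the most. Time passes only in rows, so rows that repeat a pose let the fingers close. It gives the time, the measured TCP pose, the force, the opening and the grip force at its end, in the units of the state.
- read_state(): the state, without advancing time (a new reading comes with each control period).
- get_image(name): name is "scene" or "top"; returns (picture, depth): 384x512x3 uint8, red, green, blue; 384x512 float32, mm along the optical axis (not along the pixel's ray), 0 where there is no reading.
- camera_params(name): a dict with "camera_matrix" (3x3 intrinsics, pixels), "k1" (the pictures are not rectified: a ray, as slopes to the right and down, at radius r is drawn at 1 + k1 r^2 times it, then the intrinsics apply), "extrinsics" (4x4, takes a point from camera to world coordinates). Camera axes: x right, y down, z forward; pixel columns grow to the right and rows downward; lengths in mm; the calibration is good to about 2 mm. A picture is of the moment at which its call begins. camera_params takes no time and is no camera call.
- finish_job(): hands the job in; it is judged then, once.
The state is a dict: "clock": time; "qpos": joint angles; "qd": joint speeds; "tau": joint torques, N m; "eef_pos": TCP position; "tool_rot": TCP orientation; "force": force on the tool from outside, world axes, zero at the start; "torque": the same for the moment, N m; "width": finger opening in mm; "gripper_force": force on a finger pad.
Only numpy, scipy, OpenCV 4.12 (cv2) and the standard library are available. Lean on these libraries where they do the work, as an engineer would, in place of code of your own. Each camera call takes 0.05 s, during which the arm holds its last target. There are 200 camera calls.

## Working session

There is one attempt and no reset: what is moved stays moved. The work goes in short steps, Python scripts to look and compute and a tool call to move; the robot and the scene stay as the last step left them, time stands still between calls to the robot, and variables do not carry over. Pictures are saved under pics/ and viewed, at most 10 in all, crops included, and the job is handed in when it is done.

Besides the shell and the picture viewer there is one more tool, called as name([rows], argument=value, ...), one row to a line, values as JSON. arm_command: Moves the arm, as the interface text tells. Its arguments: {"type":"object","properties":{"deltas":{"type":"array"}},"required":["deltas"]}

```bash
mkdir -p pics
cat > h.py <<'E'
import numpy as np, cv2
from cell import *
def pts(name,d):
    p=camera_params(name);K=np.array(p["camera_matrix"]);E=np.array(p["extrinsics"])
    v,u=np.mgrid[0:d.shape[0],0:d.shape[1]]
    q=cv2.undistortPoints(np.stack([u,v],-1).reshape(-1,1,2).astype(float),K,np.array([p["k1"],0,0,0.])).reshape(*d.shape,2)
    P=np.concatenate([q*d[...,None],d[...,None]],-1)
    W=P@E[:3,:3].T+E[:3,3]; W[d==0]=np.nan
    return W
E
python3 - <<'E'
from h import *
for n in("scene","top"):
    im,d=get_image(n);cv2.imwrite(f"pics/{n}0.png",im[...,::-1]);np.save(n+"0.npy",pts(n,d));np.save(n+"0im.npy",im)
    p=camera_params(n);print(n,np.round(p["extrinsics"],2).tolist(),p["k1"],(d==0).mean())
s=read_state();print(s)
E
```

```text
scene [[-0.06, 0.64, -0.77, 1365.29], [1.0, 0.05, -0.03, 70.13], [0.02, -0.77, -0.64, 760.37], [0.0, 0.0, 0.0, 1.0]] -0.13337180655619732 0.003962198893229167
top [[-0.01, -1.0, 0.08, 456.15], [-1.0, 0.01, 0.01, 30.68], [-0.01, -0.08, -1.0, 1273.97], [0.0, 0.0, 0.0, 1.0]] -0.05190757261711431 0.0042266845703125
{'clock': 0.1, 'qpos': array([ 1.06320065,  0.62926609,  0.03841747,  1.51824882, -0.02702726,
        0.99629106, -0.0199952 ]), 'qd': array([ 0.00161526, -0.00123572,  0.00024331, -0.00385403,  0.00028118,
        0.00109316, -0.00015389]), 'tau': array([ 3.11175427e-03, -5.64540446e+01,  1.23060599e+00, -1.93975908e+01,
        1.13527876e-02,  5.37144791e-03,  3.59826447e-05]), 'eef_pos': array([ 277.70919621, -587.02239856,  198.87863879]), 'tool_rot': array([-3.13989582e+00, -2.16329739e-05,  4.41808131e-01]), 'force': array([ 0.07837993,  0.34599568, -0.94325189]), 'torque': array([0.06512699, 0.04537707, 0.01596739]), 'gripper_force': 0.0, 'width': 85.45272772112202}
```

View pics/scene0.png

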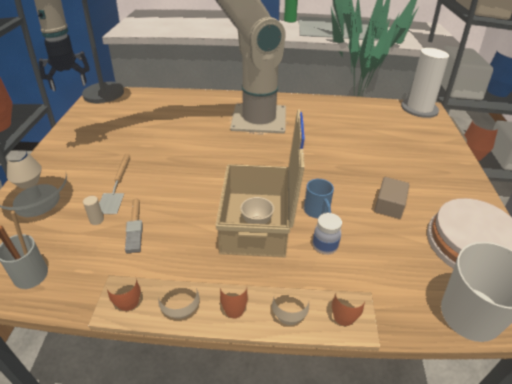

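View pics/top0.png

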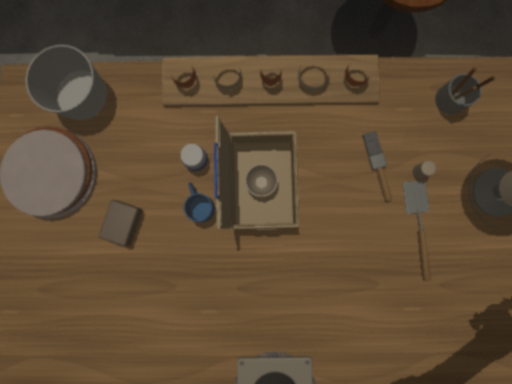

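The scene view shows the tub in the middle, around pixel (258,210), with the lid standing open on its right at (297,165) and the blue lip on top. The top view shows the tub at (265,180), the lid edge at (222,172), the jar at (194,157), the mug at (199,207), and the bowl at (262,181).

Run:
```python
from h import *
for n in("scene","top"):
    W=np.load(n+"0.npy");im=np.load(n+"0im.npy").astype(int);x,y,z=W[...,0],W[...,1],W[...,2]
    if n=="top":
        sl=np.zeros(x.shape,bool);sl[110:250,205:320]=1
    else:
        sl=np.zeros(x.shape,bool);sl[105:260,210:312]=1
    rim=sl&(z>103)&(z<116)
    r=cv2.minAreaRect(W[rim][:,:2].astype(np.float32));print(n,"rim",rim.sum(),r,cv2.boxPoints(r).round().tolist())
    hi=sl&(z>140)&(z<340)
    P=W[hi];
    # lid face plane
    for _ in range(4):
        A=np.c_[P[:,0],P[:,2],np.ones(len(P))];c=np.linalg.lstsq(A,P[:,1],rcond=None)[0]
        e=P[:,1]-A@c;P=P[abs(e)<2*e.std()+.5]
    print("lid y=a x+b z+c",c,len(P),e.std(),P.min(0),P.max(0))
    bl=sl&(im[...,2]>im[...,0]+40)&(z>120)
    print("blue",bl.sum(),np.nanpercentile(W[bl],[1,50,99],axis=0).round(1).tolist())
    # bystanders
    for nm,b in (dict(jar=(140,175,178,210),mug=(180,225,182,217),) if n=="top" else dict(jar=(210,255,310,344),mug=(176,218,303,337))).items():
        Q=W[b[0]:b[1],b[2]:b[3]].reshape(-1,3);Q=Q[(Q[:,2]>20)&(Q[:,2]<105)];print(nm,np.nanpercentile(Q,[2,50,98],axis=0).round().tolist())
W=np.load("top0.npy");Q=W[110:240,225:300].reshape(-1,3);print(Q[(Q[:,2]>90)].min(0),Q[Q[:,2]>90].max(0))
```

```text
scene rim 868 ((583.265869140625, 26.631622314453125), (253.97935485839844, 181.99452209472656), 1.1955828666687012) [[454.0, 115.0], [458.0, -67.0], [712.0, -62.0], [708.0, 120.0]]
lid y=a x+b z+c [2.20122106e-02 7.48317788e-02 8.75948885e+01] 932 1.4669087762659658 [458.00850207 109.97289117 140.13765505] [708.78418594 127.74931472 317.97393116]
blue 59 [[530.7, 125.4, 294.5], [604.6, 127.2, 315.8], [642.8, 129.7, 318.1]]
jar [[548.0, 182.0, 22.0], [672.0, 210.0, 67.0], [688.0, 243.0, 92.0]]
mug [[478.0, 161.0, 23.0], [540.0, 200.0, 65.0], [639.0, 232.0, 92.0]]
top rim 884 ((582.6564331054688, 26.132404327392578), (249.33509826660156, 175.6728515625), 0.7631487250328064) [[457.0, 112.0], [459.0, -63.0], [708.0, -60.0], [706.0, 116.0]]
lid y=a x+b z+c [1.29386618e-02 7.26756831e-02 9.49558158e+01] 1229 1.0499612054103848 [456.86229356 112.04329228 140.12469573] [706.17308811 127.6174042  318.70013537]
blue 79 [[526.6, 127.0, 310.8], [578.6, 128.9, 314.1], [633.1, 129.6, 318.0]]
jar [[620.0, 183.0, 27.0], [647.0, 211.0, 88.0], [678.0, 242.0, 93.0]]
mug [[476.0, 162.0, 24.0], [523.0, 215.0, 71.0], [576.0, 235.0, 87.0]]
[453.16341814 -62.97030978  90.06805333] [712.1308842  117.77882236 220.08109815]
```

arm_command([
  {"dz":0.05,"yaw":8,"jaw":0},
  {"dz":0.1,"yaw":16,"jaw":0},
  {"dz":0.15,"yaw":24,"jaw":0},
  {"dx":0.02,"dy":0.04,"dz":0.18,"yaw":32,"jaw":0},
  {"dx":0.035,"dy":0.085,"dz":0.19,"yaw":40,"jaw":0},
  {"dx":0.05,"dy":0.13,"dz":0.19,"yaw":48,"jaw":0},
  {"dx":0.07,"dy":0.17,"dz":0.19,"yaw":56,"jaw":0},
  {"dx":0.09,"dy":0.21,"dz":0.19,"yaw":64,"jaw":0},
  {"dx":0.11,"dy":0.25,"dz":0.19,"yaw":65.7,"jaw":0},
  {"dx":0.13,"dy":0.29,"dz":0.19,"yaw":65.7,"jaw":0},
  {"dx":0.15,"dy":0.33,"dz":0.19,"yaw":65.7,"jaw":0},
  {"dx":0.17,"dy":0.37,"dz":0.19,"yaw":65.7,"jaw":0},
  {"dx":0.19,"dy":0.41,"dz":0.19,"yaw":65.7,"jaw":0},
  {"dx":0.21,"dy":0.45,"dz":0.19,"yaw":65.7,"jaw":0},
  {"dx":0.23,"dy":0.49,"dz":0.19,"yaw":65.7,"jaw":0},
  {"dx":0.25,"dy":0.53,"dz":0.19,"yaw":65.7,"jaw":0},
  {"dx":0.27,"dy":0.57,"dz":0.19,"yaw":65.7,"jaw":0},
  {"dx":0.29,"dy":0.61,"dz":0.19,"yaw":65.7,"jaw":0},
  {"dx":0.305,"dy":0.65,"dz":0.19,"yaw":65.7,"jaw":0},
  {"dx":0.305,"dy":0.69,"dz":0.19,"yaw":65.7,"jaw":0},
])

```text
invalid input at $.deltas[0]: expected keys dx, dy, dz, yaw, jaw
```

arm_command([
  {"dx":0,"dy":0,"dz":0.05,"yaw":8,"jaw":0},
  {"dx":0,"dy":0,"dz":0.1,"yaw":16,"jaw":0},
  {"dx":0,"dy":0,"dz":0.15,"yaw":24,"jaw":0},
  {"dx":0.02,"dy":0.04,"dz":0.18,"yaw":32,"jaw":0},
  {"dx":0.035,"dy":0.085,"dz":0.19,"yaw":40,"jaw":0},
  {"dx":0.05,"dy":0.13,"dz":0.19,"yaw":48,"jaw":0},
  {"dx":0.07,"dy":0.17,"dz":0.19,"yaw":56,"jaw":0},
  {"dx":0.09,"dy":0.21,"dz":0.19,"yaw":64,"jaw":0},
  {"dx":0.11,"dy":0.25,"dz":0.19,"yaw":65.7,"jaw":0},
  {"dx":0.13,"dy":0.29,"dz":0.19,"yaw":65.7,"jaw":0},
  {"dx":0.15,"dy":0.33,"dz":0.19,"yaw":65.7,"jaw":0},
  {"dx":0.17,"dy":0.37,"dz":0.19,"yaw":65.7,"jaw":0},
  {"dx":0.19,"dy":0.41,"dz":0.19,"yaw":65.7,"jaw":0},
  {"dx":0.21,"dy":0.45,"dz":0.19,"yaw":65.7,"jaw":0},
  {"dx":0.23,"dy":0.49,"dz":0.19,"yaw":65.7,"jaw":0},
  {"dx":0.25,"dy":0.53,"dz":0.19,"yaw":65.7,"jaw":0},
  {"dx":0.27,"dy":0.57,"dz":0.19,"yaw":65.7,"jaw":0},
  {"dx":0.29,"dy":0.61,"dz":0.19,"yaw":65.7,"jaw":0},
  {"dx":0.305,"dy":0.65,"dz":0.19,"yaw":65.7,"jaw":0},
  {"dx":0.305,"dy":0.69,"dz":0.19,"yaw":65.7,"jaw":0},
])

```text
clock: 2.1
eef_pos: [584.1, 103.7, 388.4]
tool_rot: [-3.141, -0.0, 1.588]
force: [0.3, 0.2, -0.3]
width: -0.1
gripper_force: 0.0
```

arm_command([
  {"dx":0,"dy":0.04,"dz":0,"yaw":0,"jaw":0},
  {"dx":0,"dy":0.073,"dz":0,"yaw":0,"jaw":0},
  {"dx":0,"dy":0.073,"dz":0,"yaw":0,"jaw":0},
  {"dx":0,"dy":0.073,"dz":-0.04,"yaw":0,"jaw":0},
  {"dx":0,"dy":0.073,"dz":-0.08,"yaw":0,"jaw":0},
  {"dx":0,"dy":0.073,"dz":-0.105,"yaw":0,"jaw":0},
  {"dx":0,"dy":0.073,"dz":-0.105,"yaw":0,"jaw":0},
])

```text
clock: 2.8
eef_pos: [580.6, 172.8, 280.6]
tool_rot: [-3.134, 0.004, 1.588]
force: [0.0, -0.8, -0.0]
width: 0.0
gripper_force: 0.0
```

Run:
```python
from h import *
im,d=get_image("scene");im=cv2.resize(im[80:280,180:380],(600,600));cv2.imwrite("pics/s1.png",im[...,::-1]);s=read_state();print(s["eef_pos"],s["force"])
```

```text
[582.15025857 173.95449465 283.29438133] [-0.46528289  0.10071466 -0.4324977 ]
```

View pics/s1.png

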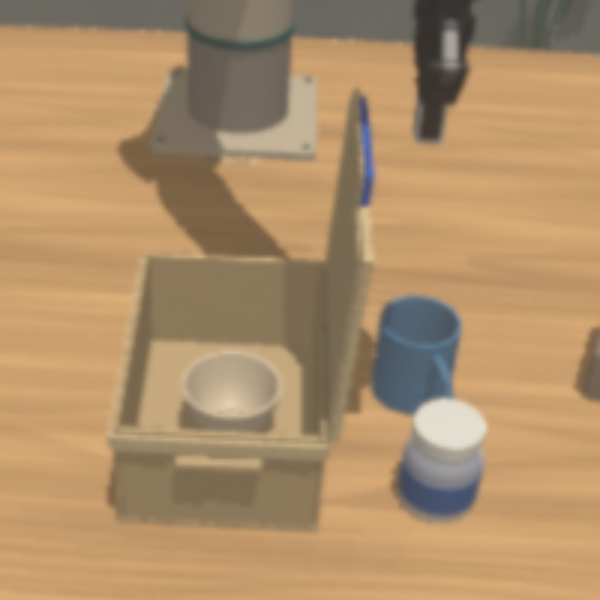

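The fingertip is at (430,135), behind the lid's blue lip at (368,150), and nothing has been disturbed. Next I push towards the right.

arm_command([
  {"dx":0,"dy":-0.012,"dz":0,"yaw":0,"jaw":0},
  {"dx":0,"dy":-0.024,"dz":0,"yaw":0,"jaw":0},
  {"dx":0,"dy":-0.03,"dz":0,"yaw":0,"jaw":0},
  {"dx":0,"dy":-0.036,"dz":0,"yaw":0,"jaw":0},
  {"dx":0,"dy":-0.042,"dz":0,"yaw":0,"jaw":0},
  {"dx":0,"dy":-0.048,"dz":0,"yaw":0,"jaw":0},
  {"dx":0,"dy":-0.054,"dz":0,"yaw":0,"jaw":0},
  {"dx":0,"dy":-0.06,"dz":0,"yaw":0,"jaw":0},
  {"dx":0,"dy":-0.066,"dz":0,"yaw":0,"jaw":0},
  {"dx":0,"dy":-0.07,"dz":0,"yaw":0,"jaw":0},
])

```text
clock: 3.85
eef_pos: [583.0, 104.7, 284.6]
tool_rot: [-3.141, 0.0, 1.588]
force: [-0.2, -0.1, -0.3]
width: 0.3
gripper_force: 0.0
```

```bash
cat >> h.py <<'E'
def lid(n="scene",lo=.0,save=None):
    im,d=get_image(n);W=pts(n,d);z=W[...,2];x=W[...,0];y=W[...,1];i=im.astype(int)
    if save: cv2.imwrite(save,im[...,::-1])
    # strips of the plate away from the gripper (x near the two ends), above the rim
    m=(((x>462)&(x<520))|((x>645)&(x<702)))&(y>-85)&(y<140)&(z>122)&(z<340)
    P=W[m]-[583,109.6,110]
    a=np.arctan2(P[:,2],-(P[:,1]-.017*P[:,0]));r=np.hypot(P[:,1],P[:,2]);k=r>60
    s=read_state()
    print(n,"t",s["clock"],"angle med",np.percentile(a[k],[10,50,90]).round(3),k.sum(),"max r",np.percentile(r,99).round(),"eef",s["eef_pos"].round(1),"F",s["force"].round(1))
E
python3 -c "
from h import *
lid('scene');lid('top')"
```

```text
scene t 3.9 angle med [1.628 1.635 1.672] 346 max r 181.0 eef [583.1 103.9 284.6] F [ 0.  -0.8 -0.6]Traceback (most recent call last):
  File "<string>", line 3, in <module>
    lid('scene');lid('top')
                 ~~~^^^^^^^
  File "h.py", line 18, in lid
    print(n,"t",s["clock"],"angle med",np.percentile(a[k],[10,50,90]).round(3),k.sum(),"max r",np.percentile(r,99).round(),"eef",s["eef_pos"].round(1),"F",s["force"].round(1))
                                       ~~~~~~~~~~~~~^^^^^^^^^^^^^^^^^
    return _quantile_unchecked(
        a, q, axis, out, overwrite_input, method, keepdims, weights)
    return _ureduce(a,
                    func=_quantile_ureduce_func,
    ...<5 lines>...
                    overwrite_input=overwrite_input,
                    method=method)
    r = func(a, **kwargs)
    result = _quantile(arr,
                       quantiles=q,
    ...<2 lines>...
                       out=out,
                       weights=wgt)
    slices_having_nans = np.isnan(arr[-1, ...])
                                  ~~~^^^^^^^^^
IndexError: index -1 is out of bounds for axis 0 with size 0
```

Run:
```python
from h import *
im,d=get_image("scene");a=cv2.resize(im[60:280,190:370],(450,550));im,d=get_image("top");b=cv2.resize(im[80:300,170:310],(350,550));cv2.imwrite("pics/s2.png",np.hstack([a,b])[...,::-1]);s=read_state();print(s["eef_pos"],s["force"])
```

```text
[582.94373702 105.5739627  284.71137498] [ 0.2996179   0.46306358 -0.8455559 ]
```

View pics/s2.png

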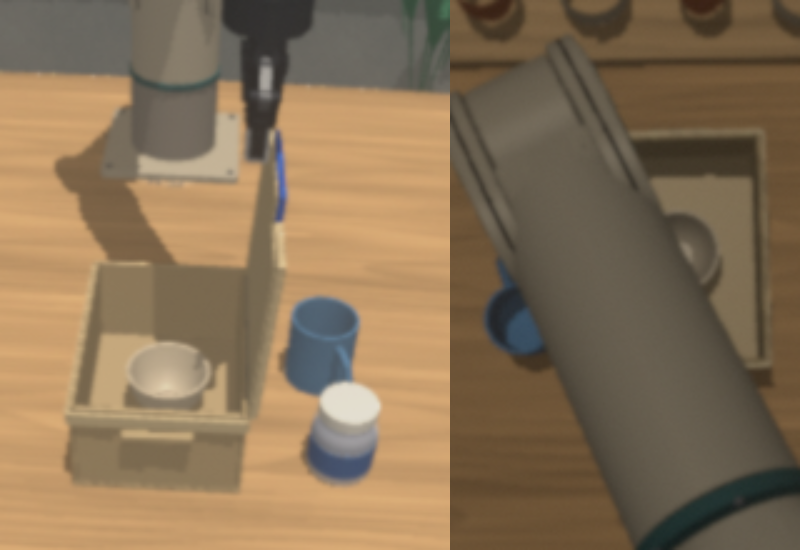

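The picture shows the lid unchanged at about 1.63. The fingertip is at (258,155), which looks like the left side of the lip edge at (275,150). I need depth to resolve this.

Run:
```python
from h import *
im,d=get_image("scene");W=pts("scene",d)
cv2.imwrite("pics/s3.png",cv2.resize(im[90:160,270:330],(600,700)[:2] if 0 else (514,600),interpolation=cv2.INTER_NEAREST)[...,::-1])
for v in range(108,146,4):
    print(v,[(u,*W[v,u].round().astype(int).tolist()) for u in range(286,310,3) if d[v,u]>0 and W[v,u,2]>20])
```

```text
108 [(289, 623, 95, 376), (292, 614, 102, 372), (295, 613, 108, 372), (298, 612, 114, 371)]
112 [(289, 588, 97, 348), (292, 595, 103, 352), (295, 598, 109, 354), (298, 588, 116, 349)]
116 [(289, 587, 97, 338), (292, 594, 104, 342), (295, 597, 110, 344), (298, 497, 123, 290), (301, 543, 127, 315)]
120 [(289, 588, 98, 328), (292, 594, 104, 332), (295, 595, 111, 333), (298, 540, 121, 303), (301, 563, 126, 316)]
124 [(289, 585, 99, 317), (292, 588, 105, 318), (295, 585, 112, 317), (298, 553, 121, 300), (301, 584, 126, 317)]
128 [(295, 497, 118, 256), (298, 563, 121, 295), (301, 602, 125, 318)]
132 [(295, 515, 118, 255), (298, 580, 121, 294), (301, 616, 125, 316)]
136 [(295, 530, 118, 252), (298, 591, 121, 290), (301, 630, 125, 314)]
140 [(292, 473, 114, 205), (295, 543, 118, 249), (298, 605, 121, 288), (301, 639, 125, 310)]
144 [(292, 490, 114, 204), (295, 561, 118, 249), (298, 619, 121, 286), (301, 641, 126, 301)]
```

View pics/s3.png

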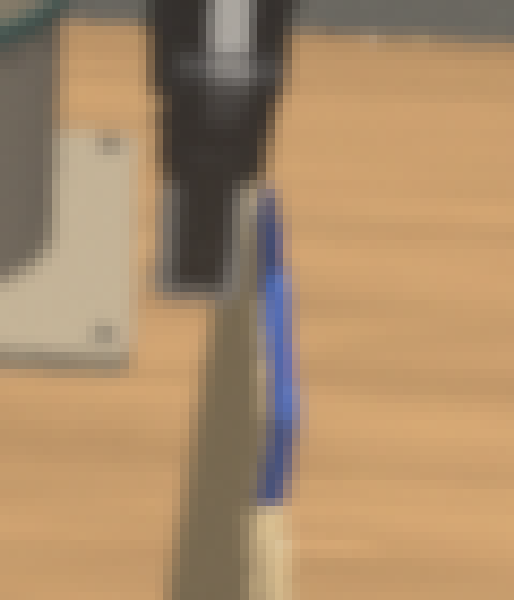

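The close-up shows the fingertip ending at row ~125 in the full image, at z≈315. That is above the lip's top edge, so the finger passed over the lid without touching it. I'll check the true tip offset in both poses.

Run:
```python
from h import *
W=np.load("scene0.npy");Q=W[30:100,30:95].reshape(-1,3);Q=Q[(abs(Q[:,0]-278)<90)&(abs(Q[:,1]+588)<90)&(Q[:,2]>100)]
print("start: tip z pct",np.nanpercentile(Q[:,2],[0,1,5]).round(1), "n",len(Q));L=Q[Q[:,2]<250];print(L.min(0).round(),L.max(0).round(),np.median(L,0).round())
im,d=get_image("scene");W=pts("scene",d);Q=W.reshape(-1,3);Q=Q[(abs(Q[:,0]-583)<25)&(Q[:,1]>85)&(Q[:,1]<117)&(Q[:,2]>200)&(Q[:,2]<360)]
L=Q[(Q[:,1]<113)];print("now",np.nanpercentile(L[:,2],[0,2,10]).round(1),L.min(0).round(),L.max(0).round(),len(L)); s=read_state();print(s["eef_pos"],s["qpos"],s["width"])
```

```text
start: tip z pct [245.8 255.  273.1] n 1550
[ 267. -627.  246.] [ 303. -541.  248.] [ 297. -623.  247.]
now [317.5 318.6 321.2] [572.  94. 318.] [600. 113. 357.] 111
[582.87627441 105.87570103 284.7351837 ] [ 0.07952915  0.49717965 -0.48412158  1.56031417  0.24585152  1.14500631
 -0.43839949] -0.03935707119799505
```

The real fingertip is about 31 mm above the reported TCP in both poses, so I'll allow for that. I'll go back over the lid, come down lower behind it, and push.

arm_command([
  {"dx":0,"dy":0,"dz":0.025,"yaw":0,"jaw":0},
  {"dx":0,"dy":0,"dz":0.05,"yaw":0,"jaw":0},
  {"dx":0,"dy":0.03,"dz":0.05,"yaw":0,"jaw":0},
  {"dx":0,"dy":0.06,"dz":0.05,"yaw":0,"jaw":0},
  {"dx":0,"dy":0.07,"dz":0.05,"yaw":0,"jaw":0},
  {"dx":0,"dy":0.07,"dz":0.02,"yaw":0,"jaw":0},
  {"dx":0,"dy":0.07,"dz":-0.01,"yaw":0,"jaw":0},
  {"dx":0,"dy":0.07,"dz":-0.028,"yaw":0,"jaw":0},
  {"dx":0,"dy":0.06,"dz":-0.028,"yaw":0,"jaw":0},
  {"dx":0,"dy":0.05,"dz":-0.028,"yaw":0,"jaw":0},
  {"dx":0,"dy":0.04,"dz":-0.028,"yaw":0,"jaw":0},
  {"dx":0,"dy":0.035,"dz":-0.028,"yaw":0,"jaw":0},
  {"dx":0,"dy":0.03,"dz":-0.028,"yaw":0,"jaw":0},
  {"dx":0,"dy":0.024,"dz":-0.028,"yaw":0,"jaw":0},
  {"dx":0,"dy":0.018,"dz":-0.028,"yaw":0,"jaw":0},
  {"dx":0,"dy":0.012,"dz":-0.028,"yaw":0,"jaw":0},
  {"dx":0,"dy":0.006,"dz":-0.028,"yaw":0,"jaw":0},
  {"dx":0,"dy":0.0,"dz":-0.028,"yaw":0,"jaw":0},
])

```text
clock: 5.95
eef_pos: [582.9, 104.8, 256.5]
tool_rot: [-3.141, 0.0, 1.588]
force: [0.8, 1.3, 0.1]
width: 0.0
gripper_force: 0.6
```

```bash
python3 -c "
from h import *
lid('scene')"
```

```text
scene t 6.0 angle med [1.439 1.489 1.552] 243 max r 180.0 eef [582.8 103.1 256.4] F [ 0.3 -1.  -0.4]
```

arm_command([
  {"dx":0,"dy":-0.007,"dz":0,"yaw":0,"jaw":0},
  {"dx":0,"dy":-0.014,"dz":0,"yaw":0,"jaw":0},
  {"dx":0,"dy":-0.021,"dz":0,"yaw":0,"jaw":0},
  {"dx":0,"dy":-0.028,"dz":0,"yaw":0,"jaw":0},
  {"dx":0,"dy":-0.022,"dz":0.02,"yaw":0,"jaw":0},
  {"dx":0,"dy":-0.022,"dz":0.06,"yaw":0,"jaw":0},
  {"dx":0,"dy":-0.035,"dz":0.075,"yaw":0,"jaw":0},
  {"dx":0,"dy":-0.08,"dz":0.075,"yaw":0,"jaw":0},
  {"dx":0,"dy":-0.12,"dz":0.075,"yaw":0,"jaw":0},
  {"dx":0,"dy":-0.13,"dz":0.05,"yaw":0,"jaw":0},
  {"dx":0,"dy":-0.13,"dz":0.01,"yaw":0,"jaw":0},
  {"dx":0,"dy":-0.13,"dz":-0.024,"yaw":0,"jaw":0},
  {"dx":0,"dy":-0.13,"dz":-0.029,"yaw":0,"jaw":0},
])

```text
clock: 7.3
eef_pos: [579.7, -26.3, 223.9]
tool_rot: [-3.133, 0.001, 1.588]
force: [-0.4, -0.3, 0.0]
width: -0.1
gripper_force: 0.0
```

```bash
python3 -c "
from h import *
for i in range(4): lid('scene')"
```

```text
scene t 7.35 angle med [1.261 1.302 1.37 ] 582 max r 181.0 eef [581.  -25.8 225.4] F [ 0.2  1.  -0.5]
scene t 7.4 angle med [1.252 1.297 1.363] 597 max r 181.0 eef [582.6 -25.2 227.5] F [-0.9  0.1  0.4]
scene t 7.45 angle med [1.25  1.292 1.358] 596 max r 181.0 eef [583.7 -24.8 228.8] F [ 0.8 -0.1  0.3]
scene t 7.5 angle med [1.247 1.289 1.354] 603 max r 180.0 eef [584.3 -24.6 229.5] F [ 0.4 -0.1  0.5]
```

arm_command([
  {"dx":0,"dy":0,"dz":0,"yaw":0,"jaw":0},
  {"dx":0,"dy":0,"dz":0,"yaw":0,"jaw":0},
  {"dx":0,"dy":0,"dz":0,"yaw":0,"jaw":0},
  {"dx":0,"dy":0,"dz":0,"yaw":0,"jaw":0},
  {"dx":0,"dy":0,"dz":0,"yaw":0,"jaw":0},
  {"dx":0,"dy":0,"dz":0,"yaw":0,"jaw":0},
  {"dx":0,"dy":0,"dz":0,"yaw":0,"jaw":0},
  {"dx":0,"dy":0,"dz":0,"yaw":0,"jaw":0},
  {"dx":0,"dy":0,"dz":0,"yaw":0,"jaw":0},
  {"dx":0,"dy":0,"dz":0,"yaw":0,"jaw":0},
])

```text
clock: 8.5
eef_pos: [583.0, -24.6, 227.7]
tool_rot: [-3.142, -0.0, 1.588]
force: [0.1, 0.3, 0.1]
width: -0.1
gripper_force: 0.0
```

```bash
python3 -c "
from h import *
for i in range(2): lid('scene')"
```

```text
scene t 8.55 angle med [1.112 1.153 1.221] 807 max r 181.0 eef [582.9 -24.6 227.7] F [-1.1  0.3 -0.5]
scene t 8.6 angle med [1.103 1.145 1.213] 825 max r 180.0 eef [582.9 -24.6 227.7] F [-0.1 -0.5  0.7]
```

arm_command([
  {"dx":0,"dy":0,"dz":0,"yaw":0,"jaw":0},
  {"dx":0,"dy":0,"dz":0,"yaw":0,"jaw":0},
  {"dx":0,"dy":0,"dz":0,"yaw":0,"jaw":0},
  {"dx":0,"dy":0,"dz":0,"yaw":0,"jaw":0},
  {"dx":0,"dy":0,"dz":0,"yaw":0,"jaw":0},
  {"dx":0,"dy":0,"dz":0,"yaw":0,"jaw":0},
  {"dx":0,"dy":0,"dz":0,"yaw":0,"jaw":0},
  {"dx":0,"dy":0,"dz":0,"yaw":0,"jaw":0},
  {"dx":0,"dy":0,"dz":0,"yaw":0,"jaw":0},
  {"dx":0,"dy":0,"dz":0,"yaw":0,"jaw":0},
])

```text
clock: 9.6
eef_pos: [582.9, -24.9, 227.6]
tool_rot: [-3.141, 0.0, 1.588]
force: [0.3, -0.9, -0.8]
width: -0.0
gripper_force: 0.5
```

```bash
python3 -c "
from h import *
for i in range(3): lid('scene')
lid('scene',save='pics/s4f.png')
im=cv2.imread('pics/s4f.png');cv2.imwrite('pics/s4.png',cv2.resize(im[60:260,190:370],(540,600)))"
```

```text
scene t 9.65 angle med [0.966 1.007 1.075] 997 max r 180.0 eef [582.9 -24.9 227.7] F [ 1.3 -0.5 -0.8]
scene t 9.7 angle med [0.967 1.008 1.076] 976 max r 180.0 eef [582.9 -24.8 227.6] F [ 0.4 -0.3 -1.5]
scene t 9.75 angle med [0.966 1.007 1.075] 987 max r 180.0 eef [582.9 -24.8 227.6] F [-0.7 -1.5 -0.4]
scene t 9.8 angle med [0.967 1.008 1.075] 976 max r 180.0 eef [582.9 -24.8 227.7] F [ 0.6  0.  -0.7]
```

View pics/s4.png

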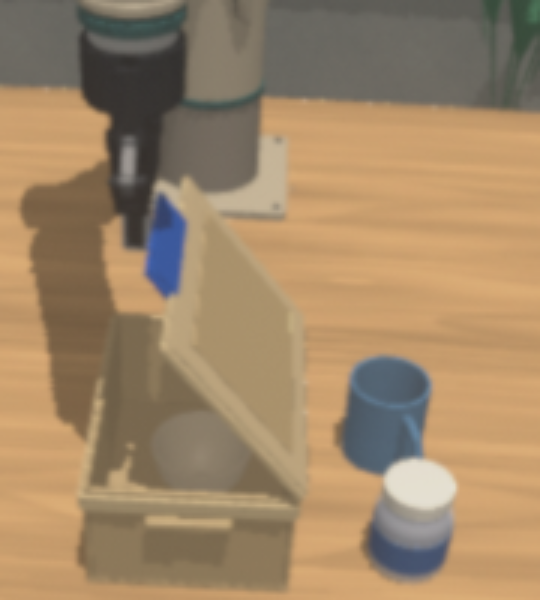

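The lid is caught: its angle is steady at ~0.92, the lip at (165,245) rests against the fingertip at (135,240), and the bowl, mug and jar haven't moved. Now I'll lower it along the arc.

Run:
```python
import numpy as np
f=lambda t:np.array([-(205*np.cos(t)-2*np.sin(t)),205*np.sin(t)+2*np.cos(t)])
def leg(a,b,n,ex):
    for i in range(1,n+1):
        d=f(a+(b-a)*i/n)-f(a);print(round(a+(b-a)*i/n,3),(d[0]/1000).round(4),((d[1]-ex*i/n)/1000).round(4))
leg(.915,.55,18,4);print();leg(.55,.25,16,0)
```

```text
0.895 -0.0033 -0.0028
0.874 -0.0065 -0.0056
0.854 -0.0097 -0.0085
0.834 -0.0129 -0.0114
0.814 -0.0159 -0.0144
0.793 -0.019 -0.0175
0.773 -0.0219 -0.0207
0.753 -0.0248 -0.0239
0.733 -0.0277 -0.0271
0.712 -0.0304 -0.0304
0.692 -0.0332 -0.0338
0.672 -0.0358 -0.0372
0.651 -0.0384 -0.0407
0.631 -0.0409 -0.0442
0.611 -0.0434 -0.0478
0.591 -0.0457 -0.0514
0.57 -0.0481 -0.0551
0.55 -0.0503 -0.0588

0.531 -0.002 -0.0033
0.513 -0.004 -0.0066
0.494 -0.0058 -0.0099
0.475 -0.0077 -0.0133
0.456 -0.0094 -0.0167
0.438 -0.0111 -0.0202
0.419 -0.0128 -0.0237
0.4 -0.0143 -0.0272
0.381 -0.0158 -0.0307
0.363 -0.0172 -0.0343
0.344 -0.0186 -0.0379
0.325 -0.0199 -0.0415
0.306 -0.0211 -0.0451
0.287 -0.0223 -0.0488
0.269 -0.0234 -0.0525
0.25 -0.0244 -0.0562
```

arm_command([
  {"dx":0,"dy":0,"dz":0,"yaw":0,"jaw":0},
  {"dx":0,"dy":0,"dz":0,"yaw":0,"jaw":0},
  {"dx":0,"dy":0,"dz":0,"yaw":0,"jaw":0},
  {"dx":0,"dy":0,"dz":0,"yaw":0,"jaw":0},
  {"dx":0,"dy":0,"dz":0,"yaw":0,"jaw":0},
  {"dx":0,"dy":0,"dz":0,"yaw":0,"jaw":0},
  {"dx":0,"dy":0,"dz":0,"yaw":0,"jaw":0},
])

```text
clock: 10.5
eef_pos: [582.9, -24.7, 227.7]
tool_rot: [-3.142, 0.0, 1.588]
force: [-0.6, -2.3, -0.4]
width: 0.0
gripper_force: 0.7
```

arm_command([
  {"dx":0,"dy":-0.0033,"dz":-0.0028,"yaw":0,"jaw":0},
  {"dx":0,"dy":-0.0065,"dz":-0.0056,"yaw":0,"jaw":0},
  {"dx":0,"dy":-0.0097,"dz":-0.0085,"yaw":0,"jaw":0},
  {"dx":0,"dy":-0.0129,"dz":-0.0114,"yaw":0,"jaw":0},
  {"dx":0,"dy":-0.0159,"dz":-0.0144,"yaw":0,"jaw":0},
  {"dx":0,"dy":-0.019,"dz":-0.0175,"yaw":0,"jaw":0},
  {"dx":0,"dy":-0.0219,"dz":-0.0207,"yaw":0,"jaw":0},
  {"dx":0,"dy":-0.0248,"dz":-0.0239,"yaw":0,"jaw":0},
  {"dx":0,"dy":-0.0277,"dz":-0.0271,"yaw":0,"jaw":0},
  {"dx":0,"dy":-0.0304,"dz":-0.0304,"yaw":0,"jaw":0},
  {"dx":0,"dy":-0.0332,"dz":-0.0338,"yaw":0,"jaw":0},
  {"dx":0,"dy":-0.0358,"dz":-0.0372,"yaw":0,"jaw":0},
  {"dx":0,"dy":-0.0384,"dz":-0.0407,"yaw":0,"jaw":0},
  {"dx":0,"dy":-0.0409,"dz":-0.0442,"yaw":0,"jaw":0},
  {"dx":0,"dy":-0.0434,"dz":-0.0478,"yaw":0,"jaw":0},
  {"dx":0,"dy":-0.0457,"dz":-0.0514,"yaw":0,"jaw":0},
  {"dx":0,"dy":-0.0481,"dz":-0.0551,"yaw":0,"jaw":0},
  {"dx":0,"dy":-0.0503,"dz":-0.0588,"yaw":0,"jaw":0},
])

```text
clock: 12.3
eef_pos: [583.5, -76.4, 168.9]
tool_rot: [3.14, 0.001, 1.588]
force: [0.9, -6.1, 2.2]
width: 0.1
gripper_force: 2.8
```

```bash
python3 -c "
from h import *
for i in range(4): lid('scene')"
```

```text
scene t 12.35 angle med [0.595 0.634 0.704] 1290 max r 178.0 eef [583.4 -76.8 168.3] F [ 3.6 -4.5  1.3]
scene t 12.4 angle med [0.591 0.63  0.701] 1287 max r 178.0 eef [583.4 -76.7 168.4] F [ 2.6 -5.9  0.7]
scene t 12.45 angle med [0.593 0.63  0.702] 1302 max r 178.0 eef [583.4 -76.6 168.6] F [ 2.5 -5.2  2.3]
scene t 12.5 angle med [0.593 0.631 0.704] 1315 max r 178.0 eef [583.4 -76.5 168.7] F [ 2.8 -5.9  1.8]
```

arm_command([
  {"dx":0,"dy":0,"dz":-0.003,"yaw":0,"jaw":0},
  {"dx":0,"dy":0,"dz":-0.006,"yaw":0,"jaw":0},
  {"dx":0,"dy":0,"dz":-0.01,"yaw":0,"jaw":0},
  {"dx":0,"dy":-0.002,"dz":-0.013,"yaw":0,"jaw":0},
  {"dx":0,"dy":-0.004,"dz":-0.016,"yaw":0,"jaw":0},
  {"dx":0,"dy":-0.0058,"dz":-0.019,"yaw":0,"jaw":0},
  {"dx":0,"dy":-0.0077,"dz":-0.022,"yaw":0,"jaw":0},
  {"dx":0,"dy":-0.0094,"dz":-0.025,"yaw":0,"jaw":0},
  {"dx":0,"dy":-0.0111,"dz":-0.028,"yaw":0,"jaw":0},
  {"dx":0,"dy":-0.0128,"dz":-0.0315,"yaw":0,"jaw":0},
  {"dx":0,"dy":-0.0143,"dz":-0.035,"yaw":0,"jaw":0},
])

```text
clock: 13.6
eef_pos: [583.7, -93.1, 134.0]
tool_rot: [3.14, 0.004, 1.586]
force: [2.5, -9.2, 3.3]
width: -0.3
gripper_force: 4.7
```

```bash
python3 -c "
from h import *
for i in range(3): lid('scene')"
```

```text
scene t 13.65 angle med [0.406 0.447 0.52 ] 1359 max r 177.0 eef [583.6 -93.3 133.4] F [  3.1 -10.    1.2]
scene t 13.7 angle med [0.403 0.444 0.516] 1347 max r 177.0 eef [583.7 -93.3 133.6] F [ 2.7 -9.2  2.2]
scene t 13.75 angle med [0.403 0.445 0.518] 1348 max r 177.0 eef [583.7 -93.2 133.7] F [  2.1 -10.1   0.8]
```

arm_command([
  {"dx":0,"dy":0,"dz":0.001,"yaw":0,"jaw":0},
  {"dx":0,"dy":0,"dz":0.002,"yaw":0,"jaw":0},
  {"dx":0,"dy":0,"dz":0.003,"yaw":0,"jaw":0},
  {"dx":0,"dy":0,"dz":0.004,"yaw":0,"jaw":0},
])

```text
clock: 14.15
eef_pos: [583.6, -91.7, 137.8]
tool_rot: [3.14, 0.002, 1.587]
force: [2.2, -6.1, 0.4]
width: -0.1
gripper_force: 3.5
```

```bash
python3 -c "
from h import *
for i in range(3): lid('scene')"
```

```text
scene t 14.2 angle med [0.426 0.467 0.538] 1339 max r 177.0 eef [583.6 -91.6 137.9] F [ 2.1 -7.3  1.3]
scene t 14.25 angle med [0.426 0.467 0.537] 1349 max r 177.0 eef [583.7 -91.7 137.9] F [ 2.4 -7.3  2.2]
scene t 14.3 angle med [0.427 0.466 0.54 ] 1363 max r 177.0 eef [583.6 -91.7 137.9] F [ 2.2 -7.9  2.2]
```

arm_command([
  {"dx":0,"dy":-0.001,"dz":-0.0028,"yaw":0,"jaw":0},
  {"dx":0,"dy":-0.002,"dz":-0.0056,"yaw":0,"jaw":0},
  {"dx":0,"dy":-0.003,"dz":-0.0085,"yaw":0,"jaw":0},
  {"dx":0,"dy":-0.004,"dz":-0.0114,"yaw":0,"jaw":0},
  {"dx":0,"dy":-0.0049,"dz":-0.0142,"yaw":0,"jaw":0},
  {"dx":0,"dy":-0.0057,"dz":-0.0171,"yaw":0,"jaw":0},
  {"dx":0,"dy":-0.0065,"dz":-0.02,"yaw":0,"jaw":0},
  {"dx":0,"dy":-0.0073,"dz":-0.023,"yaw":0,"jaw":0},
])

```text
clock: 15.1
eef_pos: [583.8, -99.2, 114.8]
tool_rot: [3.14, 0.003, 1.587]
force: [2.4, -7.1, 0.8]
width: 0.1
gripper_force: 3.9
```

```bash
python3 -c "
from h import *
for i in range(3): lid('scene')"
```

```text
scene t 15.15 angle med [0.308 0.351 0.42 ] 1349 max r 177.0 eef [583.7 -99.3 114.3] F [ 3.6 -8.8 -1. ]
scene t 15.2 angle med [0.306 0.346 0.419] 1352 max r 177.0 eef [583.7 -99.3 114.5] F [ 2.3 -7.8  0.1]
scene t 15.25 angle med [0.307 0.348 0.42 ] 1352 max r 176.0 eef [583.8 -99.2 114.6] F [ 3.7 -8.7  0.8]
```

arm_command([
  {"dx":0,"dy":-0.0008,"dz":-0.0029,"yaw":0,"jaw":0},
  {"dx":0,"dy":-0.0015,"dz":-0.0059,"yaw":0,"jaw":0},
  {"dx":0,"dy":-0.0022,"dz":-0.0088,"yaw":0,"jaw":0},
  {"dx":0,"dy":-0.0028,"dz":-0.0118,"yaw":0,"jaw":0},
  {"dx":0,"dy":-0.0034,"dz":-0.0152,"yaw":0,"jaw":0},
  {"dx":0,"dy":-0.004,"dz":-0.0187,"yaw":0,"jaw":0},
])

```text
clock: 15.85
eef_pos: [583.8, -103.2, 96.0]
tool_rot: [3.14, 0.003, 1.587]
force: [3.1, -8.0, 0.5]
width: 0.2
gripper_force: 3.9
```

```bash
python3 -c "
from h import *
for i in range(3): lid('scene')"
```

```text
scene t 15.9 angle med [0.215 0.256 0.326] 1352 max r 176.0 eef [ 583.8 -103.3   95.5] F [ 4.6 -8.1 -1.9]
scene t 15.95 angle med [0.212 0.255 0.325] 1360 max r 176.0 eef [ 583.8 -103.2   95.7] F [ 3.8 -7.9 -0.9]
scene t 16.0 angle med [0.213 0.255 0.326] 1369 max r 176.0 eef [ 583.8 -103.3   95.8] F [ 3.9 -8.2 -1.3]
```

arm_command([
  {"dx":0,"dy":-0.0003,"dz":-0.002,"yaw":0,"jaw":0},
  {"dx":0,"dy":-0.0006,"dz":-0.004,"yaw":0,"jaw":0},
  {"dx":0,"dy":-0.0009,"dz":-0.006,"yaw":0,"jaw":0},
  {"dx":0,"dy":-0.0012,"dz":-0.008,"yaw":0,"jaw":0},
  {"dx":0,"dy":-0.0014,"dz":-0.01,"yaw":0,"jaw":0},
  {"dx":0,"dy":-0.0016,"dz":-0.012,"yaw":0,"jaw":0},
  {"dx":0,"dy":-0.0018,"dz":-0.014,"yaw":0,"jaw":0},
  {"dx":0,"dy":-0.002,"dz":-0.016,"yaw":0,"jaw":0},
])

```text
clock: 16.8
eef_pos: [583.9, -105.2, 80.0]
tool_rot: [3.14, 0.003, 1.586]
force: [3.1, -7.2, -0.2]
width: -0.3
gripper_force: 4.0
```

```bash
python3 -c "
from h import *
for i in range(3): lid('scene')"
```

```text
scene t 16.85 angle med [0.137 0.178 0.249] 1355 max r 176.0 eef [ 583.9 -105.3   79.7] F [ 3.9 -8.2 -1.7]
scene t 16.9 angle med [0.135 0.177 0.246] 1357 max r 177.0 eef [ 583.9 -105.2   79.8] F [ 3.6 -8.8 -1. ]
scene t 16.95 angle med [0.136 0.178 0.252] 1346 max r 176.0 eef [ 583.9 -105.2   79.8] F [ 3.3 -8.2 -1.7]
```

arm_command([
  {"dx":0,"dy":-0.0001,"dz":-0.001,"yaw":0,"jaw":0},
  {"dx":0,"dy":-0.0002,"dz":-0.0022,"yaw":0,"jaw":0},
  {"dx":0,"dy":-0.0003,"dz":-0.0034,"yaw":0,"jaw":0},
  {"dx":0,"dy":-0.0003,"dz":-0.0046,"yaw":0,"jaw":0},
  {"dx":0,"dy":-0.0004,"dz":-0.0058,"yaw":0,"jaw":0},
  {"dx":0,"dy":-0.0005,"dz":-0.007,"yaw":0,"jaw":0},
  {"dx":0,"dy":-0.0005,"dz":-0.0082,"yaw":0,"jaw":0},
  {"dx":0,"dy":-0.0006,"dz":-0.0094,"yaw":0,"jaw":0},
  {"dx":0,"dy":-0.0006,"dz":-0.0106,"yaw":0,"jaw":0},
  {"dx":0,"dy":-0.0007,"dz":-0.0118,"yaw":0,"jaw":0},
  {"dx":0,"dy":-0.0007,"dz":-0.013,"yaw":0,"jaw":0},
])

```text
clock: 18.05
eef_pos: [583.9, -106.0, 67.0]
tool_rot: [3.14, 0.003, 1.586]
force: [3.2, -7.2, -1.3]
width: -0.2
gripper_force: 4.1
```

```bash
python3 -c "
from h import *
for i in range(3): lid('scene')"
```

```text
scene t 18.1 angle med [0.081 0.124 0.198] 1008 max r 172.0 eef [ 583.9 -106.    66.8] F [ 4.3 -8.7 -1.6]
scene t 18.15 angle med [0.082 0.124 0.194] 951 max r 170.0 eef [ 583.9 -106.    66.8] F [ 3.7 -8.1 -1.8]
scene t 18.2 angle med [0.082 0.122 0.199] 966 max r 172.0 eef [ 583.9 -106.    66.8] F [ 4.3 -7.9 -2.3]
```

arm_command([
  {"dx":0,"dy":0,"dz":-0.0005,"yaw":0,"jaw":0},
  {"dx":0,"dy":0,"dz":-0.001,"yaw":0,"jaw":0},
  {"dx":0,"dy":0,"dz":-0.0015,"yaw":0,"jaw":0},
  {"dx":0,"dy":0,"dz":-0.002,"yaw":0,"jaw":0},
  {"dx":0,"dy":0,"dz":-0.0025,"yaw":0,"jaw":0},
  {"dx":0,"dy":0,"dz":-0.003,"yaw":0,"jaw":0},
  {"dx":0,"dy":0,"dz":-0.0035,"yaw":0,"jaw":0},
  {"dx":0,"dy":0,"dz":-0.004,"yaw":0,"jaw":0},
  {"dx":0,"dy":0,"dz":-0.0045,"yaw":0,"jaw":0},
  {"dx":0,"dy":0,"dz":-0.005,"yaw":0,"jaw":0},
  {"dx":0,"dy":0,"dz":-0.0055,"yaw":0,"jaw":0},
  {"dx":0,"dy":0,"dz":-0.006,"yaw":0,"jaw":0},
  {"dx":0,"dy":0,"dz":-0.0065,"yaw":0,"jaw":0},
  {"dx":0,"dy":0,"dz":-0.007,"yaw":0,"jaw":0},
])

```text
clock: 19.6
eef_pos: [583.2, -106.1, 60.7]
tool_rot: [3.141, 0.003, 1.586]
force: [0.8, -7.8, 5.3]
width: -0.4
gripper_force: 4.1
```

```bash
cat >> h.py <<'E'
def flat():
    im,d=get_image("scene");W=pts("scene",d);x,y,z=W[...,0],W[...,1],W[...,2]
    m=(((x>470)&(x<510))|((x>650)&(x<695)))&(z>100)&(z<160)&(y>-60)&(y<100);P=W[m]
    c=np.polyfit(109.6+.017*(P[:,0]-583)-P[:,1],P[:,2],1);s=read_state();print("slope",c.round(4),len(P),"eef",s["eef_pos"].round(1),"F",s["force"].round(1),s["clock"])
E
python3 -c "
from h import *
flat();flat()"
```

```text
slope [-1.000000e-03  1.226656e+02] 1349 eef [ 583.2 -106.1   60.7] F [ 0.5 -8.3  5.5] 19.65
slope [ -0.     122.5744] 1351 eef [ 583.3 -106.1   60.7] F [ 1.2 -7.8  5.3] 19.7
```

The lid is flat (slope 0) and the finger is now pressing it shut. I'll back off sideways and then go up.

arm_command([
  {"dx":0,"dy":-0.002,"dz":0,"yaw":0,"jaw":0},
  {"dx":0,"dy":-0.005,"dz":0,"yaw":0,"jaw":0},
  {"dx":0,"dy":-0.02,"dz":0,"yaw":0,"jaw":0},
  {"dx":0,"dy":-0.05,"dz":0,"yaw":0,"jaw":0},
  {"dx":0,"dy":-0.08,"dz":0,"yaw":0,"jaw":0},
  {"dx":0,"dy":-0.1,"dz":0.03,"yaw":0,"jaw":0},
  {"dx":0,"dy":-0.12,"dz":0.07,"yaw":0,"jaw":0},
  {"dx":0,"dy":-0.14,"dz":0.11,"yaw":0,"jaw":0},
  {"dx":0,"dy":-0.15,"dz":0.14,"yaw":0,"jaw":0},
  {"dx":0,"dy":-0.15,"dz":0.14,"yaw":0,"jaw":0},
  {"dx":0,"dy":-0.15,"dz":0.14,"yaw":0,"jaw":0},
  {"dx":0,"dy":-0.15,"dz":0.14,"yaw":0,"jaw":0},
])

```text
clock: 20.9
eef_pos: [581.7, -252.2, 198.6]
tool_rot: [-3.139, -0.002, 1.589]
force: [-0.5, 0.2, 0.3]
width: 0.1
gripper_force: 0.0
```

```bash
python3 -c "
from h import *
flat();im,d=get_image('scene');cv2.imwrite('pics/s5.png',im[...,::-1])"
```

```text
slope [-1.200000e-03  1.226563e+02] 1337 eef [ 581.7 -252.1  198.4] F [-0.5  0.7 -0.4] 20.95
```

View pics/s5.png

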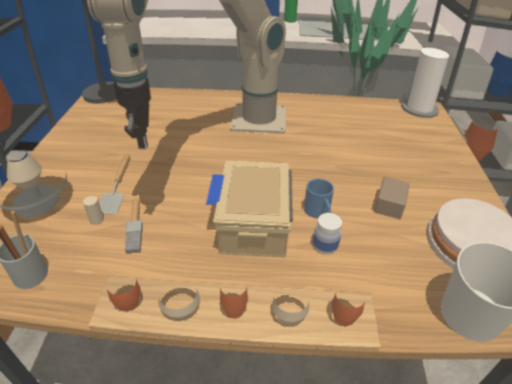

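The lid is shut at (255,195) with the lip at (215,190). The other things are where they were, and the gripper is clear at (138,120).

```bash
python3 -c "
from cell import finish_job
print(finish_job())"
```

```text
the job is handed in; nothing more can be done
None
```

The lid was tipped past upright, fell by itself, was caught on the finger and stopped at about 0.92 rad, then lowered gently until shut; it was never gripped, nothing else on the bench was touched, and the job was handed in at about 21 s.

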